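Pin the swing lid onto a wooden craft case

TASK

Take the round-headed hinge pin out of the drilled wooden stand and, while the lid is still swung open, push it down through the lid's eye and on through the glued knuckle underneath until its head sits fully down on the eye; the knuckle's hole is not quite where it should be, so feel for it gently and never ram the pin. Then let go and swing the lid shut about its pin, gently, until it meets the stop peg on the case. Leave the dowel, the plug and the other things on the table where they are.

Things in the scene. Friction and masses are not known exactly. Their poses are not given: they have to be found in the camera images.
- case: Open pale wooden case fixed to the table, 150 (x) x 110 (y) x 50 (z) mm, walls 10 mm. Origin: centre of its underside, on the table; x along the length towards its hinge end, z up.
- knuckle_face (a point): Middle of the case's +x end wall (75 mm from the origin) at the top of the lower knuckle, a wooden block reaching 45 mm from there, 44 mm wide, 22 to 50 mm above the table, top level with the rim. Its vertical through hole, 11.5 mm wide with a 1 mm chamfer, is hidden under the lid's eye. A sprung liner from 12 mm below the mouth makes the fit snug: the pin needs a steady 3 to 10 N from there and will not fall in.
- stop_peg (a point): Top centre of the round stop peg, 8 mm thick, on the case's -y side wall at case x -60, y -53 mm, 63 mm above the table. The shut lid's -y edge rests against it or within a millimetre or two of it.
- hinge_mark (a point): Point of the case 92 mm from its origin along its +x, y = 0, level with the lower knuckle's top (50 mm above the table). Axes as the case's. The centre of the knuckle's hole lies 2 to 12 mm farther out along the case's +x than this mark, at y = 0; how far differs each time, is not measured, and must be felt for with the pin.
- lid: Loose wooden lid, about 140 g, flat on the case's rim (underside 50 mm above the table). Origin: on its eye's axis, at the underside; z up; panel along the lid's -x, 22 to 176 mm from the eye axis, 96 mm wide, 6 mm thick. Starts swung open 0.35 to 0.55 rad towards the case's +y side. Shut: its x axis along the case's x axis.
- lid_eye (a point): Centre of the mouth of the lid's eye, 66 mm above the table: a block 44 x 44 mm, 16 mm high, with a vertical through hole 11.5 mm wide (1.5 mm chamfer). It starts on the lower knuckle, only roughly in line with its hole. The lid slides freely, so a pin standing in the eye carries it along.
- lid_knob (a point): Centre of the top of the lid's upright round knob, 20 mm across, 26 mm high above the panel, 145 mm from the eye axis along the lid's -x; top 82 mm above the table. The lid can be swung by pushing the knob sideways.
- stand: Pale wooden block fixed to the table, 150 (x) x 56 (y) x 50 (z) mm, with three holes 11.5 mm wide and 40 mm deep in a row along its x at -46, 0 and 46 mm. Origin: centre of its underside.
- pin: The hinge pin: wooden, about 25 g; shaft 10 mm thick and 56 mm long with a 2 mm chamfer at the tip, under a cylindrical head 20 mm across and 26 mm high. Origin: centre of the tip's end face; z up along the shaft to the head (total length 82 mm). Starts upright in one of the stand's holes, tip 10 mm above the table.
- pin_head (a point): Centre of the underside of the pin's head, 56 mm above its tip. When home it lies on the mouth of the lid's eye, the tip about 10 mm above the table, 12 mm out below the knuckle.
- dowel: Bystander: plain headless dowel, 10 mm thick, 85 mm long, upright in another hole of the stand. Origin: centre of its foot.
- plug: Bystander: plug with a 10 mm shaft 46 mm long and a thin wide head (32 mm across, 8 mm high), upright in another hole of the stand. Origin: centre of its foot.
- tape: Bystander: roll of tape, 80 mm across, 20 mm high, lying on the table. Origin: centre of its underside.
- plaque: Bystander: wooden blank 90 x 70 x 12 mm lying on the table. Origin: centre of its underside.
- flask: Bystander: drinking flask, 68 mm across, 210 mm high. Origin: centre of its underside.
- sander: Bystander: cork sanding block 70 x 40 x 25 mm on the table. Origin: centre of its underside.
- mug: Bystander: white mug, 80 mm across, 90 mm high. Origin: centre of its underside.
- brush: Bystander: flat brush lying on the table near its far edge. Origin: its underside, near the middle.
Not all that is in view belongs to the job. Several things have the shape of the lid; the one meant has the colours described above.

How it is judged:
By the outcome, as a careful person would: the job done as asked, in the order asked, and still so for the second after the job is handed in, with the robot touching nothing.
It also fails if it takes over 64 s, if anything falls off the work surface, if the arm or the gripper's body presses on something with over 40 N, if the wrist force passes 120 N, or if a joint passes its speed limit or range.

ROBOT

A 6-joint arm with a two-finger parallel gripper is mounted at the origin on the work surface. World frame = base frame: x ahead of the robot, y to its left, z up, the work surface at z = 0. Lengths are in mm, angles in rad, forces in N, time in s.
With the tool pointing down it reaches from about 350 to 775 mm from the base axis. Payload 5.5 kg.
Tool frame: the origin (TCP) lies between the finger pads; the fingertips stand 11 mm ahead of it and the grasp point (between the pads) lies 8 mm behind it; x points along the fingers, z is the direction in which the jaws open and shut, and the axes are right-handed (so a half turn about x gives the same grasp; the last joint's range is limited). The gripper opens to 85 mm and grips with 20 to 120 N. Pads are 22 mm wide; open, the fingers measure 114 mm over their backs; the gripper's body (76 mm by 85 mm) begins 54 mm behind the grasp point. The pads swing forward as they close: fully open they stand 13 mm farther back than shut.
Start: joints at [-1.309, 0.313, 0.046, 1.304, 0, 1.431], TCP at [224.868, -529.249, 242.323] pointing down, gripper open.
Joint ranges: [-2.76, 2.76], [-0.86, 1.69], [-1.03, 1.26], [-2.2, 2.34], [-1.47, 1.5], [-3.14, 3.14]. Speed limits (rad/s): [2.57, 2.57, 3.14, 3.14, 3.14, 3.14].

INTERFACE

Orientations are given as a unit quaternion [w, x, y, z].
In Python, from workcell import env gives the robot as it stands. Calls block until the motion is done:
- env.move_to(position, orientation): joint-space move of the TCP to a pose.
- env.move_straight(position, orientation=None, velocity=150, threshold=None): straight line of the TCP; orientation=None keeps the orientation; velocity is the mean speed in mm/s. With threshold (N) it stops when the force on the tool has changed by that much, and returns True; else False.
- env.move_j(angles): joint-space move.
- env.command_gripper(opening, grip_force=None): opening from 0.0 (shut) to 1.0 (fully open); grip_force is the grip in N (None keeps the last); returns when the fingers have stopped.
- env.sleep(seconds).
- env.inverse_kinematics(position, orientation): joint angles nearest the present ones, or None.
- env.grab_frame(name): name is "scene" or "side" or "wrist"; returns a dict with "image" (384x512x3 uint8, red, green, blue), "vertical_fov" (degrees; the focal length in pixels is half the picture's height over the tangent of half this angle, whatever the lens; pixels are square), "cx", "cy" (the principal point, pixels), "view" (4x4, takes a point from world to camera coordinates); the wrist camera has in their place "T_tool_cam" (4x4, takes a point from camera to tool coordinates, whose origin is the TCP and whose axes are the tool frame's). Camera axes: x right, y down, z forward; pixel columns grow to the right and rows downward; lengths in mm; the calibration is good to about 2 mm. The wrist camera is an equidistant fisheye: a pixel r from the principal point sees the ray r / f radians off the axis. A picture is of the moment at which its call begins: read the wrist's pose just before it. There is no depth.
A pose or a line that the arm cannot do raises env.IKError and nothing moves.
- env.sign_off(): hands the job in, once; it reports no verdict.
Readings, each from a call of its own:
- env.get_time_s(): time.
- env.get_q(): joint angles.
- env.get_joint_velocities(): joint speeds.
- env.get_tau(): joint torques, N m.
- env.get_eef_pos(): TCP position.
- env.get_tool_rot(): TCP orientation.
- env.get_wrist_force(): force on the tool from outside, world axes, zero at the start.
- env.get_wrist_torque(): the same for the moment, N m.
- env.get_width(): opening from 0.0 (shut) to 1.0 (fully open).
Only numpy, scipy, OpenCV 4.12 (cv2) and the standard library are available. Lean on these libraries where they do the work, as an engineer would, in place of code of your own. Each camera call takes 0.05 s, during which the arm holds its last target. There are 200 camera calls.

## Working session

There is one attempt and no reset: what is moved stays moved. The work goes in short steps, each a Python script; the robot and the scene stay as the last script left them, time stands still between calls to the robot, and variables do not carry over. Pictures are saved under pics/ and viewed, about 8 in all and at most 12, crops included, and the job is handed in when it is done.

```bash
mkdir -p pics; ls; python3 - <<'E'
from workcell import env
import cv2,numpy as np
for n in ["scene","side"]:
    f=env.grab_frame(n); cv2.imwrite(f"pics/{n}0.png",cv2.resize(f["image"][:,:,::-1],None,fx=1.5,fy=1.5,interpolation=cv2.INTER_CUBIC))
    print(n,f["vertical_fov"],f["cx"],f["cy"],np.round(f["view"],4).tolist())
f=env.grab_frame("wrist");print(f["vertical_fov"],f["cx"],f["cy"],np.round(f["T_tool_cam"],4).tolist())
print(env.get_tool_rot(),env.get_width(),env.get_time_s())
E
```

```text
pics
scene 55.48088932294663 250.74565554133633 188.04630197949106 [[0.8504, 0.5261, -0.005, -453.3885], [0.3195, -0.524, -0.7895, -107.7687], [-0.418, 0.6698, -0.6137, 1321.7255], [0.0, 0.0, 0.0, 1.0]]
side 53.35420362574356 256.2163722143797 192.52974202938634 [[-0.9615, -0.2739, 0.0211, 500.6702], [-0.1994, 0.6429, -0.7395, 149.6524], [0.189, -0.7153, -0.6728, 1048.7296], [0.0, 0.0, 0.0, 1.0]]
65.70646984690485 254.32735422736226 193.2714972623003 [[-0.0004, -0.2718, 0.9624, -130.6069], [-0.0001, -0.9624, -0.2718, 68.5636], [1.0, -0.0002, 0.0004, -0.1972], [0.0, 0.0, 0.0, 1.0]]
[ 0.5893507   0.39048116  0.59010469 -0.38982903] 1.000859239253224 0.15
```

View pics/scene0.png

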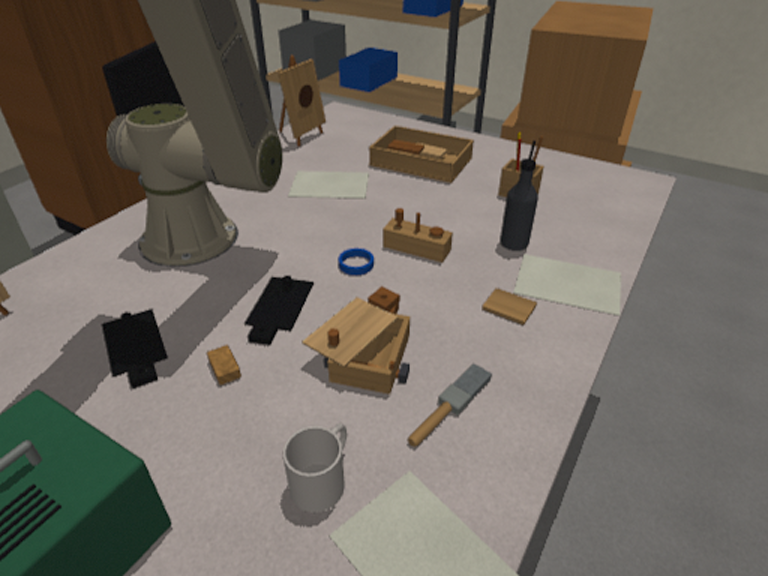

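View pics/side0.png

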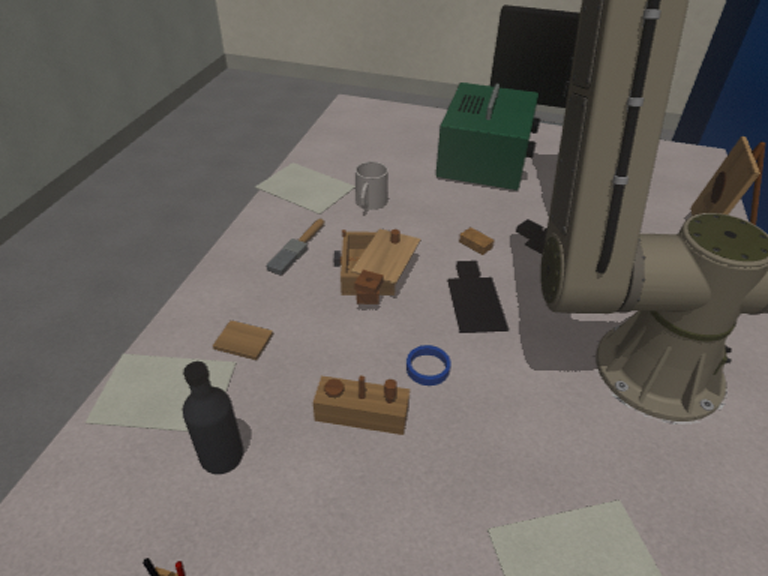

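Pin (left in scene at (399,214), round-headed), dowel in the middle, plug on the right. The lid's knob is at (333,332), its eye at (384,296). Enlarging both views.

```bash
cat > h.py <<'E'
from workcell import env
import cv2,numpy as np
from scipy.spatial.transform import Rotation as R
def quat(R_): 
    q=R.from_matrix(R_).as_quat(); return np.array([q[3],q[0],q[1],q[2]])
def down(a):  # tool x down, jaw axis z along angle a in xy
    x=np.array([0,0,-1.]); z=np.array([np.cos(a),np.sin(a),0]); return quat(np.column_stack([x,np.cross(z,x),z]))
def rot(): q=env.get_tool_rot(); return R.from_quat([q[1],q[2],q[3],q[0]]).as_matrix()
def ray(f,u,v):  # fixed cam -> origin, dir
    F=192/np.tan(np.radians(f["vertical_fov"])/2); V=f["view"]
    d=V[:3,:3].T@np.array([(u-f["cx"])/F,(v-f["cy"])/F,1]); return -V[:3,:3].T@V[:3,3],d/np.linalg.norm(d)
def wray(f,p,Rt,u,v):
    F=192/np.tan(np.radians(f["vertical_fov"])/2); dx,dy=u-f["cx"],v-f["cy"]; r=np.hypot(dx,dy); t=r/F
    d=np.array([np.sin(t)*dx/r,np.sin(t)*dy/r,np.cos(t)]); T=f["T_tool_cam"]
    return p+Rt@T[:3,3],Rt@T[:3,:3]@d
def atz(o,d,z): return o+d*(z-o[2])/d[2]
def wproj(f,p,Rt,X):
    F=192/np.tan(np.radians(f["vertical_fov"])/2); T=f["T_tool_cam"]
    c=T[:3,:3].T@(Rt.T@(np.asarray(X)-p)-T[:3,3]); t=np.arctan2(np.hypot(c[0],c[1]),c[2]); s=F*t/np.hypot(c[0],c[1])
    return f["cx"]+s*c[0],f["cy"]+s*c[1]
def look(name,out=None,fx=1.5):
    p,Rt=np.array(env.get_eef_pos()),rot(); f=env.grab_frame(name)
    if out: cv2.imwrite(f"pics/{out}.png",cv2.resize(f["image"][:,:,::-1],None,fx=fx,fy=fx,interpolation=cv2.INTER_CUBIC))
    return f,p,Rt
E
python3 - <<'E'
from h import *
S,_,_=look("scene");D,_,_=look("side")
def c(f,u0,v0,w,h,k): return cv2.resize(f["image"][v0:v0+h,u0:u0+w,::-1],None,fx=k,fy=k,interpolation=cv2.INTER_CUBIC)
a=np.hstack([c(S,200,130,110,137,4)[:548,:400],c(D,205,145,100,137,4)])
cv2.imwrite("pics/crop.png",a)
for n,z,s,d in [("pin",92,(399,210),(391,382)),("knob",82,(333,332),(395,233)),("eye",66,(384,296),(369,278))]:
    print(n,atz(*ray(S,s[0]/1.5,s[1]/1.5),z).round(),atz(*ray(D,d[0]/1.5,d[1]/1.5),z).round())
E
```

```text
pin [447. 239.  92.] [444. 238.  92.]
knob [ 546. -160.   82.] [ 543. -153.   82.]
eye [560. -14.  66.] [558. -17.  66.]
```

View pics/crop.png

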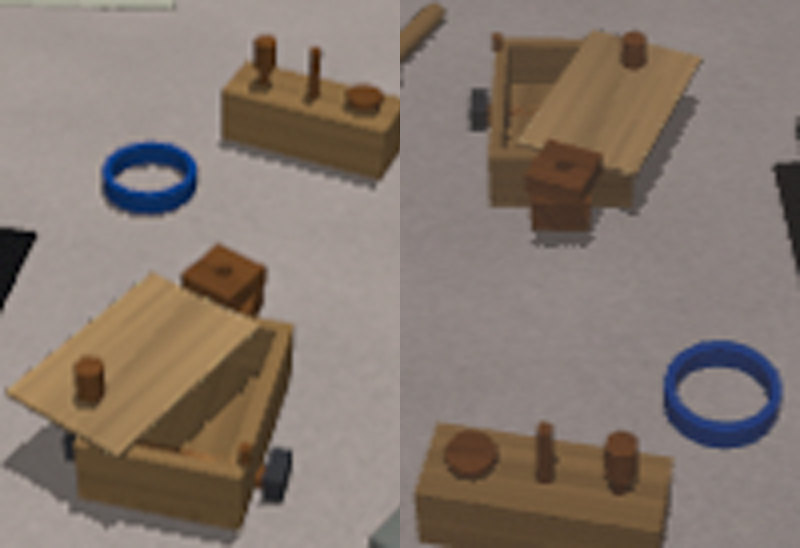

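```bash
python3 - <<'E'
from h import *
print("tool z now",rot()[:,2].round(2))
for a in (np.pi/2,-np.pi/2):
  for p in ([575,-60,260],[447,239,80],[559,-15,100],[540,-160,70]):
    q=env.inverse_kinematics(p,down(a)); print(a,p,None if q is None else np.round(q,2))
a=np.pi/2
qs=[env.inverse_kinematics([447,239,80],down(s*a)) for s in (1,-1)]
s=1 if abs(qs[0][5])<abs(qs[1][5]) else -1
print("s",s)
env.move_to([575,-60,270],down(s*a)); f,p,Rt=look("wrist","w1"); np.savez("w1",p=p,Rt=Rt)
env.move_to([470,239,220],down(s*a)); f,p,Rt=look("wrist","w2"); np.savez("w2",p=p,Rt=Rt)
print(wproj(f,p,Rt,[447,239,92]),env.get_time_s(),p)
E
```

```text
tool z now [ 0.39 -0.92 -0.  ]
1.5707963267948966 [575, -60, 260] [-0.24  0.32  0.09  1.35  0.   -0.24]
1.5707963267948966 [447, 239, 80] [ 0.33  0.29 -0.4   0.88  0.    0.33]
1.5707963267948966 [559, -15, 100] [-0.17  0.37 -0.24  0.96  0.   -0.17]
1.5707963267948966 [540, -160, 70] [-0.43  0.4  -0.27  0.9   0.   -0.43]
-1.5707963267948966 [575, -60, 260] [-0.24  0.32  0.09  1.35  0.    2.9 ]
-1.5707963267948966 [447, 239, 80] [ 0.33  0.29 -0.4   0.88  0.   -2.81]
-1.5707963267948966 [559, -15, 100] [-0.17  0.37 -0.24  0.96  0.    2.97]
-1.5707963267948966 [540, -160, 70] [-0.43  0.4  -0.27  0.9   0.    2.71]
s 1
(np.float64(255.1123377288811), np.float64(162.9107333606533)) 3.6667 [470.82331038 238.33738627 220.25858447]
```

View pics/w1.png

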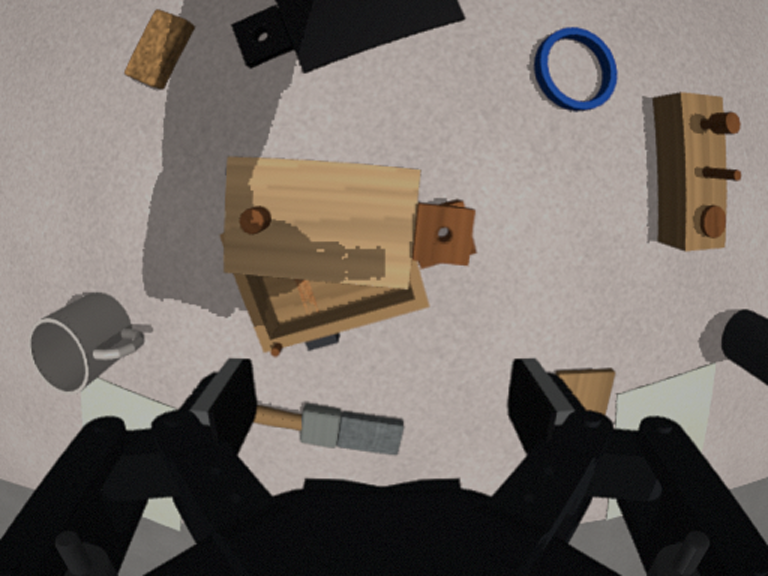

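View pics/w2.png

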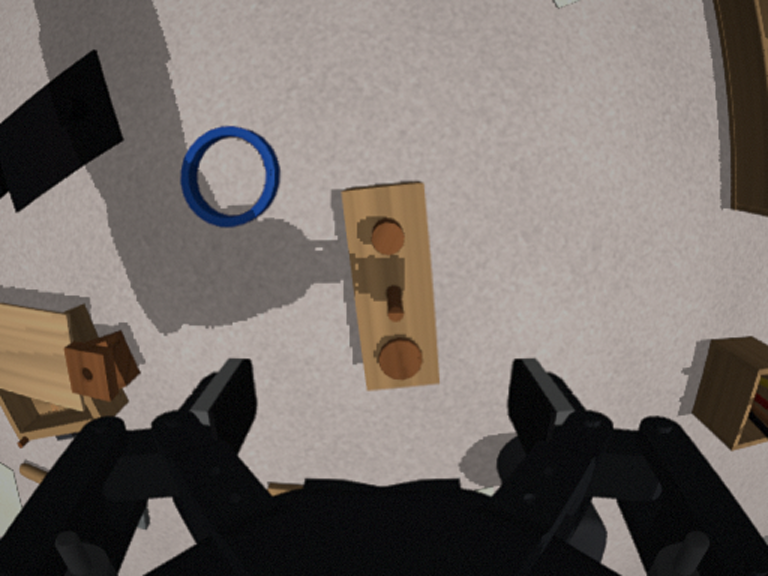

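```bash
python3 - <<'E'
from h import *
f=env.grab_frame("wrist")
w=[np.load("w1.npz"),np.load("w2.npz")]
def P(i,u,v,z): return atz(*wray(f,w[i]["p"],w[i]["Rt"],u/1.5,v/1.5),z)[:2].round(1)
print("pin",P(1,390,234,92),"dowel top",P(1,397,313,95),"stand corners",[P(1,*c,50) for c in [(343,190),(423,183),(439,382),(368,389)]])
print("eye",P(0,444,233,66),"knob",P(0,257,215,82),"peg",P(0,276,347,63))
print("rim corners",P(0,429,305,50),P(0,266,351,50),"kn corners",P(0,475,246,50),P(0,463,200,50))
print("lid",[P(0,*c,56) for c in [(421,170),(410,290),(223,271),(228,157)]])
S,_,_=look("scene");D,_,_=look("side")
for n,z,s,d in [("pegtop",63,(246,447),(497,36)),("rimhinge",50,(293,325),(490,160))]:
    print(n,atz(*ray(S,200+s[0]/4,130+s[1]/4),z).round(),atz(*ray(D,205+(d[0]-400)/4,145+d[1]/4),z).round())
E
```

```text
pin [440.8 243.3] dowel top [488.5 247.7] stand corners [array([417. , 212.5]), array([412.3, 266.1]), array([559.6, 281.9]), array([565.2, 227.9])]
eye [555.2 -13.3] knob [ 538.4 -152.1] peg [ 650.5 -149.3]
rim corners [617.7 -21.6] [ 660.1 -162.2] kn corners [567.9  14.7] [530.9   3.7]
lid [array([507.7, -30.6]), array([603.1, -38. ]), array([ 586.5, -192.2]), array([ 493.5, -182.3])]
pegtop [ 659. -153.   63.] [ 656. -151.   63.]
rimhinge [622. -25.  50.] [617. -19.  50.]
```

```bash
python3 - <<'E'
from h import *
env.move_to([442,242.5,150],down(np.pi/2+.105)); f,p,Rt=look("wrist","w3"); np.savez("w3",p=p,Rt=Rt)
print(np.array(wproj(f,p,Rt,[442,242.5,92]))*1.5,p,env.get_time_s())
E
```

```text
[382.59993376 324.57353714] [441.84096149 241.99054569 149.9894895 ] 4.2667
```

View pics/w3.png

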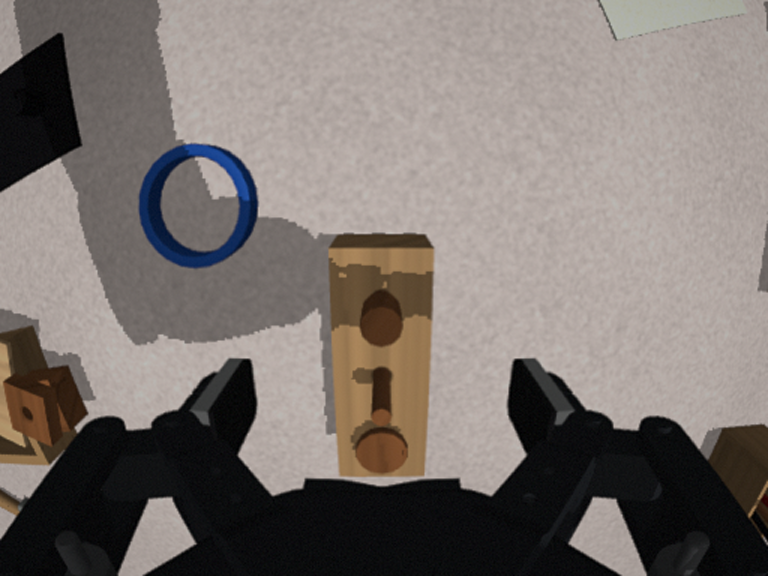

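The pin head's top is at (382,326), against a prediction of (382.6,324.6), so it is centred. Grasping it and bringing it to the eye.

```bash
python3 - <<'E'
from h import *
w=np.load("w3.npz"); f=env.grab_frame("wrist")
xy=atz(*wray(f,w["p"],w["Rt"],382/1.5,326/1.5),92)[:2]; print("pin",xy)
o=down(np.pi/2+.105)
env.move_straight([*xy,80.5],o,velocity=100,threshold=8)
env.command_gripper(0.0,60)
p0=np.array(env.get_eef_pos()); print("grasp",p0,env.get_width()); tip=p0[2]-10
F0=np.array(env.get_wrist_force())
env.move_straight([*xy,172],velocity=100); print("w",env.get_width(),np.array(env.get_wrist_force())-F0)
env.move_to([555.2,-13.3,172],o); 
np.save("tip",tip)
env.sleep(.2)
hit=env.move_straight([555.2,-13.3,tip+70],velocity=80,threshold=4)
hit2=env.move_straight([555.2,-13.3,tip+46],velocity=25,threshold=4) if not hit else None
p=np.array(env.get_eef_pos()); print(tip,hit,hit2,"tip z",p[2]-tip,p,np.array(env.get_wrist_force()),env.get_wrist_torque(),env.get_width(),env.get_time_s())
f,p,Rt=look("wrist","w4")
S,_,_=look("scene")
cv2.imwrite("pics/s4.png",cv2.resize(S["image"][150:280,190:330,::-1],None,fx=4,fy=4))
E
```

```text
pin [442.70682238 242.3012158 ]
grasp [442.96015656 242.3065585   80.85780264] 0.21235394737259913
w 0.2068855221881129 [-1.59210533  0.48830205 -3.94424132]
70.85780263732387 False True tip z 49.740116076671654 [555.43106913 -13.25607145 120.59791871] [-0.68661752 -0.13585856  5.01245199] [ 0.05863167  0.07126854 -0.00418561] 0.21216122204965437 9.4417
```

```bash
cat >> h.py <<'E'
yaw=1.862; O=np.array([586.3,-107.8]); X=np.array([np.cos(yaw),np.sin(yaw)]); Y=np.array([-X[1],X[0]])
def probe(x,y,low=44,thr=4,lift=51.2):
    tip=float(np.load("tip.npy")); xy=O+x*X+y*Y; p=env.get_eef_pos()
    if p[2]-tip<lift-.1: env.move_straight([p[0],p[1],tip+lift],velocity=30)
    env.move_straight([*xy,tip+lift],velocity=25)
    f0=np.array(env.get_wrist_force())
    hit=env.move_straight([*xy,tip+low],velocity=15,threshold=thr)
    p=np.array(env.get_eef_pos()); df=np.array(env.get_wrist_force())-f0
    print(f"x{x:.1f} y{y:.1f} tip {p[2]-tip:.2f} hit {hit} F {df[:2]@X:.1f} {df[:2]@Y:.1f} {df[2]:.1f} t {env.get_time_s():.1f}")
    return p[2]-tip,hit
E
python3 - <<'E'
from h import *
for x in (99,96.5,101.5,94,104):
    z,h=probe(x,0.5)
    if z<48.9 or not h: break
E
```

```text
x99.0 y0.5 tip 49.64 hit True F 1.5 0.9 3.8 t 10.3
x96.5 y0.5 tip 49.91 hit True F 0.0 1.2 4.7 t 11.1
x101.5 y0.5 tip 43.94 hit False F 0.3 -1.8 -0.6 t 12.3
```

```bash
python3 - <<'E'
from h import *
tip=float(np.load("tip.npy"))
def go(z,v,thr):
    p=env.get_eef_pos(); h=env.move_straight([p[0],p[1],tip+z],velocity=v,threshold=thr)
    p=env.get_eef_pos(); F=np.array(env.get_wrist_force()); print(f"tip {p[2]-tip:.2f} hit {h} Fx {F[:2]@X:.1f} Fy {F[:2]@Y:.1f} Fz {F[2]:.1f} w {env.get_width():.3f} t {env.get_time_s():.1f}"); return h
if not go(39,20,6):
    for z in (33,26,19,12.5):
        if go(z,20,14): break
E
```

```text
tip 38.62 hit False Fx 0.7 Fy -2.3 Fz -0.7 w 0.208 t 12.7
tip 32.92 hit False Fx 0.9 Fy -3.4 Fz 0.2 w 0.209 t 13.2
tip 26.34 hit False Fx 1.9 Fy -3.5 Fz 2.3 w 0.211 t 13.7
tip 19.03 hit False Fx 1.6 Fy -4.2 Fz 2.1 w 0.207 t 14.2
tip 12.42 hit False Fx 2.0 Fy -3.5 Fz 2.5 w 0.209 t 14.6
```

```bash
python3 - <<'E'
from h import *
tip=float(np.load("tip.npy"))
p=np.array(env.get_eef_pos()); p[:2]-=0.5*Y
h=env.move_straight([p[0],p[1],tip+7.5],velocity=8,threshold=13)
p=np.array(env.get_eef_pos()); F=np.array(env.get_wrist_force()); print(f"tip {p[2]-tip:.2f} hit {h} F {F.round(1)} w {env.get_width():.3f}")
env.sleep(.1)
env.command_gripper(0.6); F=np.array(env.get_wrist_force()); print(F.round(1),env.get_width())
p=np.array(env.get_eef_pos())
env.move_straight([p[0],p[1],p[2]+45],velocity=120)
env.move_to([490,-60,190],down(np.pi/2+.105))
f,p,Rt=look("wrist","w5"); np.savez("w5",p=p,Rt=Rt)
S,_,_=look("scene"); D,_,_=look("side")
a=[cv2.resize(I["image"][v:v+90,u:u+100,::-1],None,fx=4,fy=4,interpolation=cv2.INTER_CUBIC) for I,u,v in ((S,195,175),(D,205,140))]
b=cv2.resize(f["image"][60:,:,::-1],(400,253)); 
cv2.imwrite("pics/c5.png",np.hstack(a)); print(env.get_time_s(),p)
E
```

```text
tip 10.05 hit True F [-0.5  0.3  4.2] w 0.210
[-0.5  0.9 -0.9] 0.602161117473251
16.825 [489.68832518 -60.33258677 189.81912431]
```

View pics/c5.png

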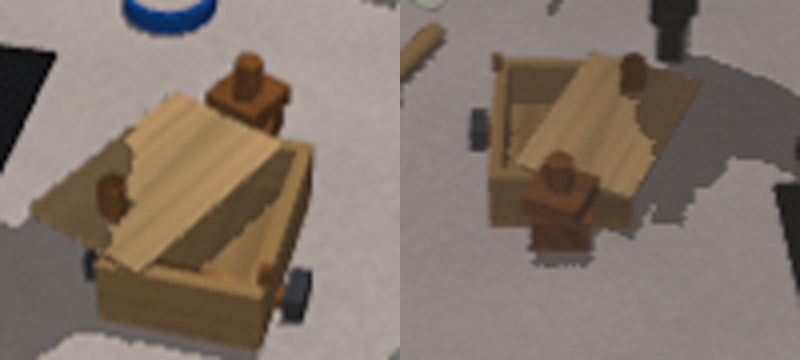

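View pics/w5.png

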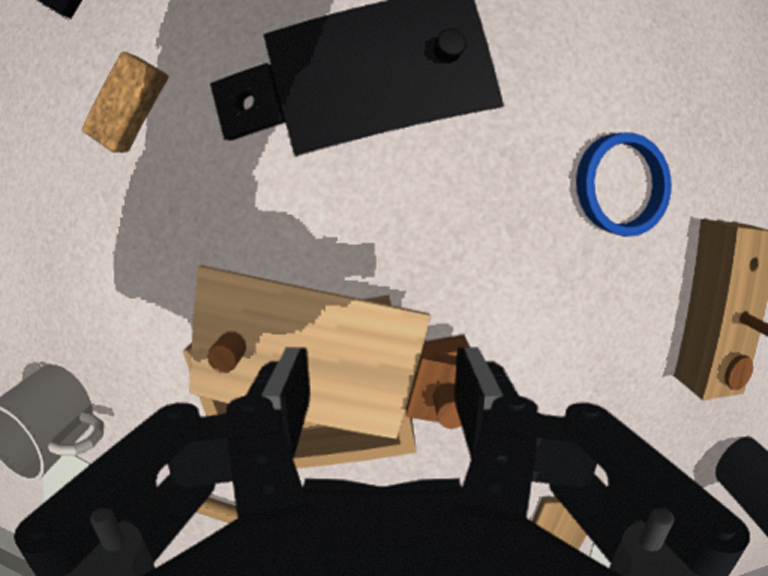

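The pin stands seated in the eye (tip at 10.05 mm; it should be 10), the lid is still open and the pin's stand hole is empty. Next I close the fingers and swing the knob along its arc.

```bash
python3 - <<'E'
from h import *
w=np.load("w5.npz"); f=env.grab_frame("wrist")
P=lambda u,v,z: atz(*wray(f,w["p"],w["Rt"],u/1.5,v/1.5),z)[:2]
e=P(429,315,56)-P(198,266,56); e2=P(396,439,56)-P(429,315,56)
psi=np.arctan2(e[1],e[0]); print("lid yaw",psi,np.linalg.norm(e),"alt",np.arctan2(e2[0],-e2[1]),np.arctan2(e2[1],e2[0])+np.pi/2,"knob",P(225,353,82))
H=O+101.5*X
def tcp(ps,off): 
    return H-145*np.array([np.cos(ps),np.sin(ps)])-off*np.array([np.sin(ps),-np.cos(ps)])
print("H",H,"knob pred",tcp(psi,0))
for ps,off in ((psi,36),(1.9,19)): print(np.round(env.inverse_kinematics([*tcp(ps,off),73],down(ps)),2))
E
```

```text
lid yaw 1.459173605843732 151.5189666481928 alt 1.4683094751091357 1.4683094751091357 knob [ 537.49516264 -151.2090543 ]
H [557.15879884 -10.57325268] knob pred [ 541.00709384 -154.6708669 ]
[-0.44  0.34 -0.36  0.87  0.   -0.33]
[-0.39  0.47 -0.15  0.95  0.   -0.72]
```

```bash
cat >> h.py <<'E'
H=O+101.5*X
def tcp(ps,off): return H-145*np.array([np.cos(ps),np.sin(ps)])-off*np.array([np.sin(ps),-np.cos(ps)])
E
python3 - <<'E'
from h import *
psi=1.463
env.command_gripper(0.0,30)
env.move_to([*tcp(psi,38),130],down(psi))
print(env.move_straight([*tcp(psi,38),74],velocity=100,threshold=5),env.get_eef_pos())
env.sleep(.1); F0=np.array(env.get_wrist_force())
for ps in (*np.arange(1.40,1.80,.05),1.82,1.84,1.86,1.88,1.90):
    h=env.move_straight([*tcp(ps,21),74],down(ps),velocity=30 if ps<1.79 else 15,threshold=5)
    F=np.array(env.get_wrist_force())-F0; p=np.array(env.get_eef_pos())
    print(f"{ps:.2f} hit {h} F {F.round(1)} p {p[:2].round(1)} t {env.get_time_s():.1f}")
    if h: break
look("scene","s6");look("side","d6")
E
```

```text
False [ 504.30601845 -150.424158     74.72476398]
1.40 hit False F [-1.1 -0.7  0.2] p [ 512. -150.] t 19.2
1.45 hit False F [-0.3 -0.2 -0.7] p [ 518.8 -152. ] t 19.6
1.50 hit False F [-1.  -0.4 -0.6] p [ 525.9 -153.7] t 19.9
1.55 hit False F [-0.5 -0.6 -0.7] p [ 533.2 -155.2] t 20.3
1.60 hit False F [-0.9  0.1  0. ] p [ 540.5 -156.1] t 20.7
1.65 hit False F [-0.4 -1.7 -0.6] p [ 547.8 -156.8] t 21.1
1.70 hit False F [-0.2  0.3 -0.4] p [ 555.2 -157.1] t 21.5
1.75 hit False F [-1.  -0.2 -0.8] p [ 562.5 -157. ] t 21.9
1.80 hit False F [-0.7 -0.5  0.2] p [ 569.8 -156.5] t 22.5
1.82 hit False F [-0.2 -0.6 -0.5] p [ 572.8 -156.3] t 22.9
1.84 hit False F [-0.4 -0.4 -0.3] p [ 575.7 -155.9] t 23.2
1.86 hit False F [-0.6  0.5 -0.7] p [ 578.7 -155.5] t 23.6
1.88 hit False F [-2.4 -1.  -0.4] p [ 581.1 -155.1] t 23.9
1.90 hit True F [ 0.3 -0.5 -0.6] p [ 580.9 -155. ] t 24.1
```

View pics/s6.png

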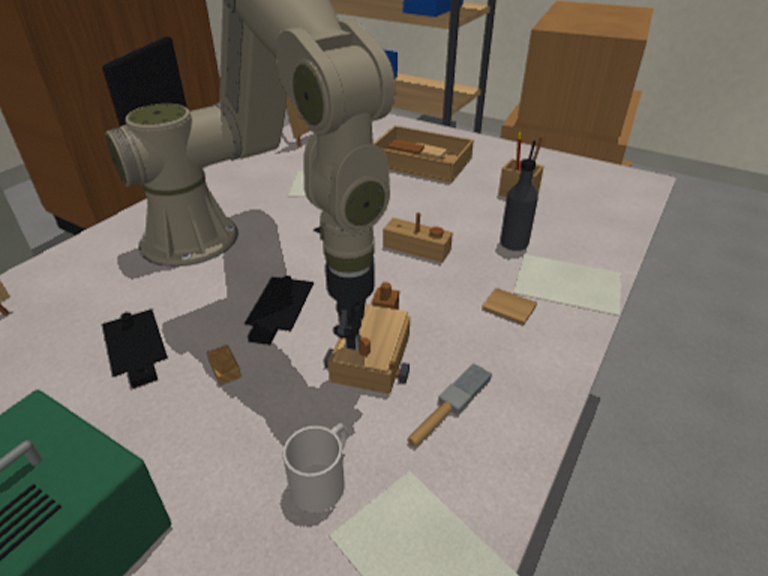

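The lid looks shut and a firm stop was felt near 1.877 rad. Backing off and checking from close by.

```bash
python3 - <<'E'
from h import *
p=np.array(env.get_eef_pos()); t=np.array([np.sin(1.87),-np.cos(1.87)])
env.move_straight([*(p[:2]-25*t),p[2]],velocity=60)
env.move_straight([*(p[:2]-25*t),170],velocity=120)
env.move_to([600,-80,230],down(np.pi/2+.1))
f,p,Rt=look("wrist"); 
np.savez("w7",p=p,Rt=Rt)
env.move_to([480,-200,330],down(np.pi/2)); D,_,_=look("side"); S,_,_=look("scene")
c=lambda I,u,v,w,h:cv2.resize(I["image"][v:v+h,u:u+w,::-1],None,fx=400/w,fy=300/h,interpolation=cv2.INTER_CUBIC)
top=np.hstack([c(S,200,170,100,75),c(D,205,145,100,75)])
cv2.imwrite("pics/c7.png",np.vstack([top,np.hstack([c(f,100,60,240,180),c(f,140,180,120,90)])])); print(env.get_time_s())
E
```

```text
27.2083
```

View pics/c7.png

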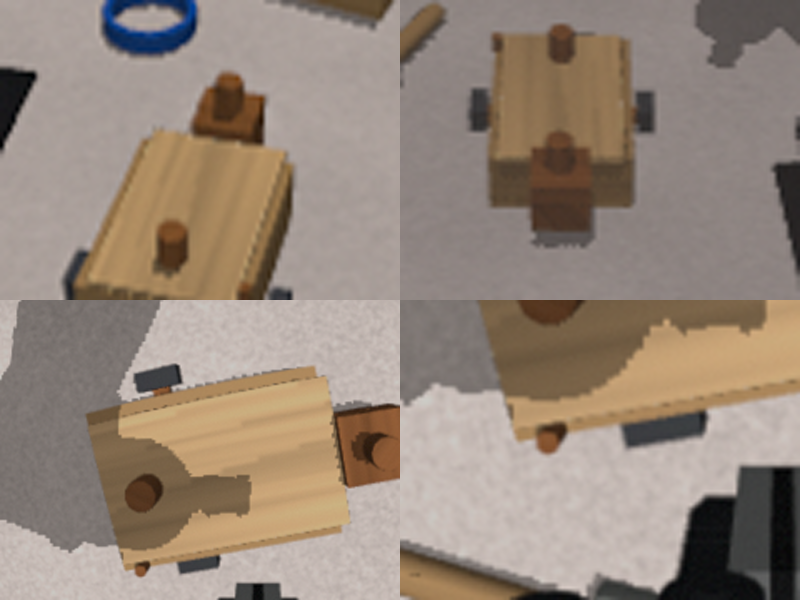

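```bash
python3 - <<'E'
from workcell import env
env.sign_off()
E
```

```text
the job is handed in; nothing more can be done
```

The job is done and handed in at about 27 s of the 64 s allowed; the sign-off reports no verdict.

- **Pin:** I took it from the stand and put it through the open lid's eye. By light probing (4 N stops) I found the knuckle's hole about 101.5 mm along the case's x, roughly 9.5 mm past the hinge mark. I then pushed it down against 2 to 3 N of wrist force, a little under the stated 3 to 10 N. It stopped on contact with its tip at 10.05 mm (10 mm means fully home).
- **Lid:** I let go and swung the lid shut by its knob with almost no force. It met a firm stop (5 N) about 0.01 rad past my estimate of shut, within my measuring error.
- **Last checks:** After I backed off, the pictures showed the lid lined up with the case, its edge at the peg as far as the picture resolves, and the pin head down on the eye. The dowel and plug were still in the stand, and I saw no other object moved. None of the checks failed or disagreed.

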